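Tip the kit tray to gather its loose parts in the counting corner

TASK

Pick up the blue carry tray by the black sleeve in the middle of its handle and, holding it clear of the desk, tilt it so that all three loose parts in it slide together into its yellow corner, where the class can count them. Finish while still holding the tray up and clearly tilted (about 30 degrees), steady, with the parts resting in the yellow corner; leave the bottle, the jar and the tape roll alone.

Things in the scene. Friction and masses are not known exactly. Their poses are not given: they have to be found in the camera images.
- tray: blue open tray, 180 mm (its x) by 130 mm (its y), walls 38 mm high and 4 mm thick, floor 4 mm thick, about 0.3 kg, smooth inside (friction about 0.2: parts start to slide at 8 to 13 degrees). An arch handle runs lengthwise over its middle. Origin: centre of its underside; z up through the open top. It may stand at any yaw
- handle_grip (a point): middle of the handle bar: the bar runs along the tray's x for 188 mm, is 14 mm wide (along the tray's y) and 18 mm tall, with a black rubber sleeve over its middle 90 mm; this point is in the centre of the bar, 91 mm above the tray's underside, 44 mm of free air between bar and wall tops; axes as the tray's. Grip it firmly (40 N) from above, across its 14 mm
- yellow_corner (a point): inside corner of the tray that is coloured yellow (75 by 75 mm of floor and the two walls there), at the tray's +x, +y corner: the point where floor and both walls meet on the inside, at (86, 61, 4) mm from the tray's origin
- white_connector: white plastic kit connector lying in the tray, 22x34x22 mm, origin at the centre of its underside
- green_connector: green plastic kit connector lying in the tray, 16x22x16 mm, origin at the centre of its underside
- white_counter: round white plastic counter lying in the tray, 24 mm diameter, 8 mm thick, origin at the centre of its underside
- dye_bottle: blue dye bottle standing on the desk, 26 mm diameter, 73 mm tall, bystander; origin under its centre
- jar: small round jar with a white lid, 42 mm diameter, 34 mm tall, bystander; origin under its centre
- tape: roll of brown tape lying flat, 94 mm diameter, 48 mm tall, bystander; origin under its centre

How it is judged:
By the outcome, as a careful person would: the job done as asked, in the order asked, and still so for the second after the job is handed in, while the arm keeps its last pose, push and grip.
It also fails if it takes over 38 s, if anything falls off the work surface, if the arm or the gripper's body presses on something with over 40 N, if the wrist force passes 120 N, or if a joint passes its speed limit or range.

ROBOT

A 7-joint arm with a two-finger parallel gripper is mounted at the origin on a cart in front of the work surface, level with it; the furniture and walls round the work are solid. World frame = base frame: x ahead of the robot, y to its left, z up, the work surface at z = 0. Lengths are in mm, angles in rad, forces in N, time in s.
With the tool pointing down it reaches from about 350 to 900 mm from the base axis. Payload 8.1 kg.
Tool frame: the origin (TCP) lies on the centre line of the jaws, within the pads' length; the fingertips stand 19 mm ahead of it and the grasp point (between the pads) is the TCP; z points along the fingers, y is the line along which they close (so a half turn about z gives the same grasp; the last joint's range is limited). The gripper opens to 92 mm and grips with 3 to 60 N. Pads are 19 mm wide; open, the fingers measure 130 mm over their backs; the gripper's body (75 mm by 190 mm) begins 47 mm behind the grasp point.
Start: joints at [1.105, 0.434, 0.025, 1.573, -0.012, 1.134, -0.075], TCP at [221.786, -584.339, 245.742] pointing down, gripper open.
Joint ranges: [-2.62, 2.62], [-0.44, 2.09], [-1.27, 1.32], [0.08, 2.57], [-1.32, 4.46], [0.12, 2], [-2.74, 2.74]. Speed limits (rad/s): [2.22, 2.22, 3.01, 3.01, 3.14, 3.14, 3.14].

INTERFACE

Orientations are given as a unit quaternion [w, x, y, z].
In Python, from plant import status, grab_frame, camera_params, job gives the robot as it stands.
- The arm moves only by the tool apply_moves, never from a script. Its argument "commands" is a list of rows, each a list of 5 numbers: the finger opening in cm, from 0 to 9.18, then the shift along the world's x, y, z in cm, then the turn about the world's z in rad. A call has 1 to 5 rows; each row shifts and turns the commanded pose from where the row before left it; what a row does not reach is not made up. A row lasts 1/8 s, in which the tool goes at most 62.5 mm and 10.7 degrees, less where a joint would pass 70% of its speed; a pose out of reach is approached as far as the arm can. A call with a gripper value outside its range is refused whole. The fingers move at their own pace and stop on an object; "newtons" is the grip in N (left out, the last holds). Time passes only in rows, so rows that do not move let the fingers close. It gives the time, the measured TCP pose, the force, the opening and the grip force at its end, in the units of the state.
- status.state(): the state, without advancing time (a new reading comes with each control period).
- grab_frame(name): name is "side" or "top"; returns (picture, depth): 384x512x3 uint8, red, green, blue; 384x512 float32, mm along the optical axis (not along the pixel's ray), 0 where there is no reading.
- camera_params(name): a dict with "camera_matrix" (3x3 intrinsics, pixels), "rvec" (rotation vector, rad) and "tvec" (3), from world to camera coordinates, as OpenCV has them. Camera axes: x right, y down, z forward; pixel columns grow to the right and rows downward; lengths in mm; the calibration is good to about 2 mm. A picture is of the moment at which its call begins. camera_params takes no time and is no camera call.
- job.job_done(): hands the job in; it is judged then, once.
The state is a dict: "clock": time; "qpos": joint angles; "qd": joint speeds; "joint_torque": joint torques, N m; "eef_pos": TCP position; "ee_rot": TCP orientation; "contact_force": force on the tool from outside, world axes, zero at the start; "moment": the same for the moment, N m; "grip_width": finger opening in mm; "grasp_force": force on a finger pad.
Only numpy, scipy, OpenCV 4.12 (cv2) and the standard library are available. Lean on these libraries where they do the work, as an engineer would, in place of code of your own. Each camera call takes 0.05 s, during which the arm holds its last target. There are 200 camera calls.

## Working session

There is one attempt and no reset: what is moved stays moved. The work goes in short steps, Python scripts to look and compute and a tool call to move; the robot and the scene stay as the last step left them, time stands still between calls to the robot, and variables do not carry over. Pictures are saved under pics/ and viewed, at most 10 in all, crops included, and the job is handed in when it is done.

Besides the shell and the picture viewer there is one more tool, called after "Call:" as a command line: name --pt "numbers of a row" for each row, then --argument value for the rest. apply_moves: Moves the arm, as the interface text tells. Its arguments: {"type":"object","properties":{"commands":{"type":"array"},"newtons":{"type":"number"}},"required":["commands"]}

```bash
ls -la; mkdir -p pics; cat > h.py <<'E'
import numpy as np, cv2
from plant import status, grab_frame, camera_params, job
def cam(n):
    p=camera_params(n); K=np.array(p["camera_matrix"],float); R=cv2.Rodrigues(np.array(p["rvec"],float))[0]; t=np.array(p["tvec"],float).ravel()
    return K,R,t
def cloud(n,d):
    K,R,t=cam(n); v,u=np.mgrid[:d.shape[0],:d.shape[1]]
    P=np.stack([(u-K[0,2])/K[0,0]*d,(v-K[1,2])/K[1,1]*d,d],-1)
    return (P-t)@R
def ray(n,uv,z):
    K,R,t=cam(n); r=R.T@np.linalg.inv(K)@np.array([*uv,1.]); c=-R.T@t
    return c+r*(z-c[2])/r[2]
def proj(n,P):
    K,R,t=cam(n); q=(R@np.atleast_2d(P).T).T+t; q=q@K.T; return q[:,:2]/q[:,2:]
E
python3 - <<'E'
from h import *
for n in("top","side"):
    im,d=grab_frame(n); np.savez(f"pics/{n}0.npz",im=im,d=d); cv2.imwrite(f"pics/{n}0.png",im[:,:,::-1])
    K,R,t=cam(n); print(n,-R.T@t,R[2])
print(status.state())
E
```

```text
total 12
drwxr-xr-x  3 agent agent 4096 Nov 29 18:21 .
drwxr-xr-x 23 root  root  4096 Nov 29 18:21 ..
drwxr-xr-x  2 agent agent 4096 Nov 29 18:21 pics
top [ 325.70374863 -174.06338213 1084.42128671] [ 0.22819869 -0.00919017 -0.97357121]
side [  223.80785651 -1226.03656901   869.08875685] [ 0.23752542  0.76953507 -0.59278786]
{'clock': 0.1, 'qpos': array([ 1.10540296,  0.43511768,  0.02497562,  1.57401767, -0.01161718,
        1.13399153, -0.07513929]), 'qd': array([-0.00058775, -0.00207604,  0.00153539, -0.00228712, -0.00147959,
       -0.00085264, -0.00159112]), 'joint_torque': array([ 3.99178709e-03, -6.69123459e+01,  9.88685600e-01, -3.15143216e+01,
       -6.04180712e-02,  3.73859145e-02,  8.03226499e-05]), 'eef_pos': array([ 221.60608792, -583.92716698,  245.04110668]), 'ee_rot': array([-6.70890723e-04,  9.83603085e-01,  1.80345470e-01, -1.79672842e-04]), 'contact_force': array([-0.7591995 , -0.02177216,  0.37075524]), 'moment': array([-0.01100821, -0.00086343, -0.03005377]), 'grasp_force': 0.0, 'grip_width': 91.58653006695205}
```

View pics/top0.png

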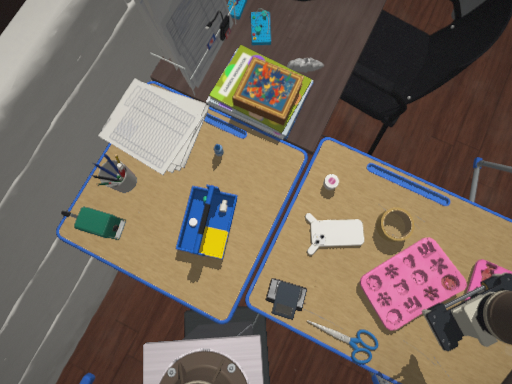

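View pics/side0.png

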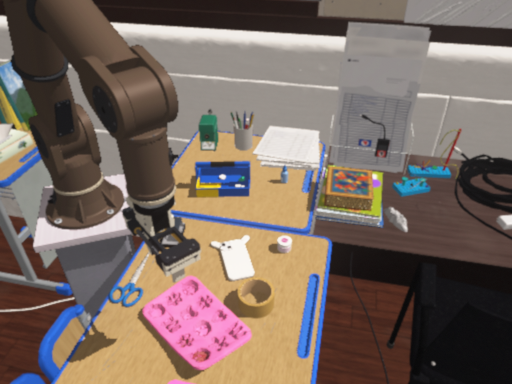

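Top view: the tray is at about (207,222) with its yellow corner at (214,242), and the arch handle runs lengthwise. The bottle is at (217,148), the jar at (331,181) and the tape at (395,228). In the side view the tray is at (223,180). Next I measure from both views.

```bash
python3 - <<'E'
from h import *
big=[]
for n,box in(("top",(165,250,170,275)),("side",(180,265,145,210))):
    z=np.load(f"pics/{n}0.npz"); im,d=z["im"],z["d"]; P=cloud(n,d)
    hsv=cv2.cvtColor(im,cv2.COLOR_RGB2HSV)
    m=np.zeros(d.shape,bool); m[box[2]:box[3],box[0]:box[1]]=1; m&=d>0
    H,S,V=hsv[...,0],hsv[...,1],hsv[...,2]
    def rep(name,k):
        q=P[k]; print(n,name,len(q),np.round(np.median(q,0),1),"z",np.round(np.percentile(q[:,2],[2,50,98]),1) if len(q) else '')
        return q
    hi=m&(P[...,2]>75)&(P[...,2]<115)
    q=rep("handle",hi)
    if len(q)>5:
        r=cv2.minAreaRect(q[:,:2].astype(np.float32)); print(r, "topz",np.percentile(q[:,2],[50,80,95]))
    blk=hi&(V<70); q=rep("sleeve",blk)
    if len(q)>5: print(cv2.minAreaRect(q[:,:2].astype(np.float32)))
    wall=m&(P[...,2]>30)&(P[...,2]<44); q=rep("wall",wall); print(cv2.minAreaRect(q[:,:2].astype(np.float32)))
    rep("desk",m&(abs(P[...,2])<12)&(H<25)&(S<170))
    rep("yellow",m&(H>20)&(H<35)&(S>180)&(V>120))
    rep("white",m&(S<80)&(V>150)); 
    cr=im[box[2]:box[3],box[0]:box[1]]; c=cv2.resize(cr,None,fx=5,fy=5,interpolation=cv2.INTER_CUBIC)[:590]; big.append(c)
h=max(c.shape[0] for c in big)
o=np.hstack([np.pad(c,((0,h-c.shape[0]),(0,0),(0,0))) for c in big]); s=min(1,800/o.shape[1],600/o.shape[0]); o=cv2.resize(o,None,fx=s,fy=s)
print(o.shape,s); cv2.imwrite("pics/crop1.png",o[:,:,::-1])
E
```

```text
top handle 453 [465.6 -30.2  99.8] z [ 86.6  99.8 104.1]
((467.5716857910156, -30.15605926513672), (33.505340576171875, 187.42001342773438), 74.0082015991211) topz [ 99.83435303 101.84574508 103.25199869]
top sleeve 146 [465.6 -32.  100. ] z [ 90.1 100.  104.1]
((466.58209228515625, -30.878957748413086), (11.810365676879883, 77.96244049072266), 74.38887023925781)
top wall 500 [469.1 -25.1  38.7] z [31.3 38.7 42.5]
((490.9405517578125, 9.123664855957031), (222.0985107421875, 213.1135711669922), 73.87653350830078)
top desk 5653 [468.1 -26.9   1. ] z [-3.1  1.   5.4]
top yellow 599 [410.7 -43.    5.8] z [ 1.4  5.8 40.9]
top white 174 [503.3 -42.5  21. ] z [-0.2 21.  86.6]
side handle 326 [458.7 -34.2  94. ] z [ 80.6  94.  101.9]
((461.66754150390625, -35.70404052734375), (29.648353576660156, 187.2538604736328), 73.97087097167969) topz [ 93.97161388  98.8480844  101.01429741]
side sleeve 91 [463.3 -35.3  95.9] z [ 86.5  95.9 100.5]
((463.2601013183594, -34.68643569946289), (13.042045593261719, 75.5975341796875), 75.14112091064453)
side wall 428 [493.4  20.9  35.9] z [30.6 35.9 41. ]
((515.3441772460938, 42.58732604980469), (307.93182373046875, 249.01773071289062), 74.63484191894531)
side desk 3278 [ 4.649e+02  1.400e+00 -1.000e-01] z [-4.2 -0.1  5.8]
side yellow 227 [398.4 -72.8  12.8] z [ 1.7 12.8 36.9]
side white 429 [597.9  95.4  21.5] z [-4.1 21.5 40.5]
(494, 800, 3) 0.9411764705882353
```

View pics/crop1.png

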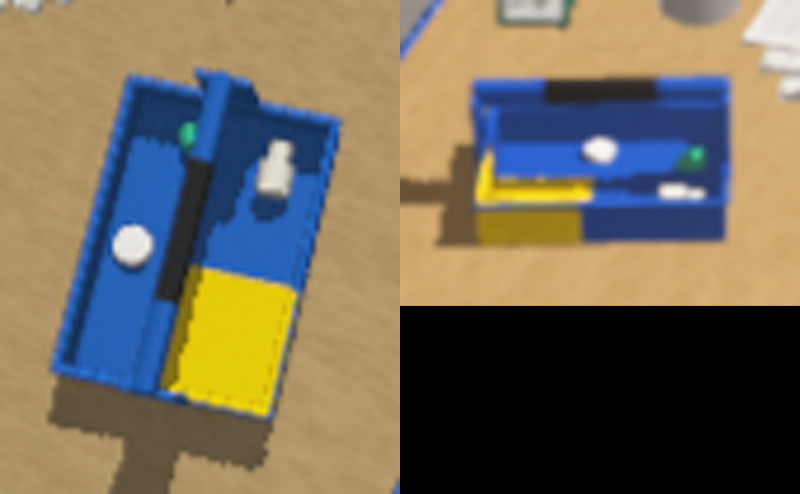

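The crop shows the black sleeve over the middle of the bar. The counter is at (132,245), the white connector at (275,170), the green one at (190,135) and the yellow corner at (240,340). The sleeve centre works out at about (465,-33), with the bar top at z≈100. The tray's yaw is about 164.4°, so the tool needs to turn +2.506 rad. I'll move above it.

Call:
apply_moves --pt "9.18 1.743 3.94 0 0.179" --pt "9.18 1.743 3.94 0 0.179" --pt "9.18 1.743 3.94 0 0.179" --pt "9.18 1.743 3.94 0 0.179" --pt "9.18 1.743 3.94 0 0.179" --newtons 40

```text
clock: 0.72
eef_pos: [309.2, -385.9, 245.5]
ee_rot: [-0.0, 0.807, 0.591, -0.0]
contact_force: [-0.1, -0.0, 0.2]
grip_width: 92.0
grasp_force: 0.0
```

Call:
apply_moves --pt "9.18 1.743 3.94 0 0.179" --pt "9.18 1.743 3.94 0 0.179" --pt "9.18 1.743 3.94 0 0.179" --pt "9.18 1.743 3.94 0 0.179" --pt "9.18 1.743 3.94 0 0.179"

```text
clock: 1.35
eef_pos: [396.3, -189.0, 245.6]
ee_rot: [-0.0, 0.472, 0.882, -0.0]
contact_force: [0.2, -0.6, 0.5]
grip_width: 91.9
grasp_force: 0.0
```

Call:
apply_moves --pt "9.18 1.743 3.94 0 0.179" --pt "9.18 1.743 3.94 0 0.179" --pt "9.18 1.743 3.94 0 0.179" --pt "9.18 1.6 3.73 0 0.179" --pt "9.18 0 0 -3 0"

```text
clock: 1.98
eef_pos: [466.7, -31.3, 217.0]
ee_rot: [0.002, 0.132, 0.991, 0.001]
contact_force: [-0.5, -1.5, 0.4]
grip_width: 92.1
grasp_force: 0.0
```

```bash
python3 - <<'E'
from h import *
s=status.state(); print(s['eef_pos'],s['ee_rot'],s['qpos'])
im,d=grab_frame("side"); cv2.imwrite("pics/side1.png",im[:,:,::-1])
w,x,y,z=s['ee_rot']; th=np.degrees(2*np.arctan2(y,x)); print("tool y yaw",(th-90)%180, "want 74.4")
E
```

```text
[466.70092942 -31.31601399 216.98583294] [0.00229258 0.13240153 0.99119294 0.00106918] [ 0.54791729  0.29357369 -0.72375614  1.94013281  0.23096638  0.98604725
  1.02289491]
tool y yaw 74.78317223596432 want 74.4
```

View pics/side1.png

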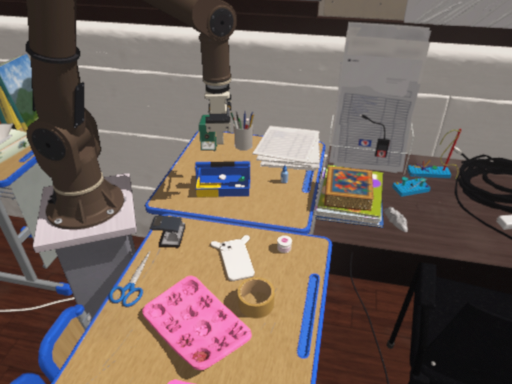

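The gripper is above the tray, at about (215,105) in the side view, and everything else is untouched. I'll descend and grip.

Call:
apply_moves --pt "9.18 0 0 -4 0" --pt "9.18 0 0 -4 0" --pt "9.18 -0.1 -0.1 -3 0" --pt "9.18 0 0 -1.5 0" --pt "9.18 0 0 0 0"

```text
clock: 2.65
eef_pos: [463.0, -36.0, 90.4]
ee_rot: [-0.001, 0.136, 0.991, -0.0]
contact_force: [0.4, -0.1, 1.1]
grip_width: 91.6
grasp_force: 0.0
```

Call:
apply_moves --pt "4 0 0 0 0" --pt "2 0 0 0 0" --pt "0 0 0 0 0" --pt "0 0 0 0 0" --pt "0 0 0 0 0" --newtons 40

```text
clock: 3.28
eef_pos: [463.4, -35.9, 90.8]
ee_rot: [0.0, 0.136, 0.991, 0.0]
contact_force: [-1.3, -0.5, -0.3]
grip_width: 46.0
grasp_force: 0.0
```

Call:
apply_moves --pt "0 0 0 0 0" --pt "0 0 0 0 0" --pt "0 0 0 0 0" --pt "0 0 0 0 0" --pt "0 0 0 0 0"

```text
clock: 3.9
eef_pos: [463.4, -35.7, 90.7]
ee_rot: [0.0, 0.136, 0.991, 0.0]
contact_force: [0.7, 1.4, 0.3]
grip_width: 13.6
grasp_force: 40.0
```

Call:
apply_moves --pt "0 0 0 1 0" --pt "0 0 0 2 0" --pt "0 0 0 3 0" --pt "0 0 0 4 0" --pt "0 0 0 4 0"

```text
clock: 4.53
eef_pos: [462.7, -35.8, 232.3]
ee_rot: [-0.0, 0.136, 0.991, 0.0]
contact_force: [0.9, -0.3, -2.2]
grip_width: 13.9
grasp_force: 40.0
```

Call:
apply_moves --pt "0 0 0 4 0" --pt "0 0 0 4 0" --pt "0 0 0 4 0" --pt "0 0 0 4 0" --pt "0 0 0 4 0"

```text
clock: 5.15
eef_pos: [462.5, -35.6, 432.4]
ee_rot: [-0.0, 0.136, 0.991, -0.0]
contact_force: [0.8, -0.2, -3.3]
grip_width: 13.7
grasp_force: 40.0
```

```bash
python3 - <<'E'
from h import *
s=status.state(); print(s)
im,d=grab_frame("side"); cv2.imwrite("pics/side2.png",im[:,:,::-1])
E
```

```text
{'clock': 5.15, 'qpos': array([ 0.62900901,  0.13259379, -0.75212857,  1.56651772,  0.09099183,
        1.47879878,  1.17122698]), 'qd': array([ 0.007139  , -0.10365123,  0.01446717, -0.66347352, -0.08114002,
        0.73262295,  0.09330497]), 'joint_torque': array([-2.00320658e-02, -3.88334227e+01, -3.34547617e+00, -3.31547928e+01,
        7.73822959e-02, -1.21540233e+00, -1.38602173e-01]), 'eef_pos': array([462.46794228, -35.64544336, 432.41871124]), 'ee_rot': array([-1.88815756e-04,  1.35791924e-01,  9.90737352e-01, -1.32173738e-04]), 'contact_force': array([ 0.8437214 , -0.22782469, -3.28379939]), 'moment': array([ 0.09687683, -0.26413385,  0.03729608]), 'grasp_force': 39.9995094537735, 'grip_width': 13.741147012091888}
```

View pics/side2.png

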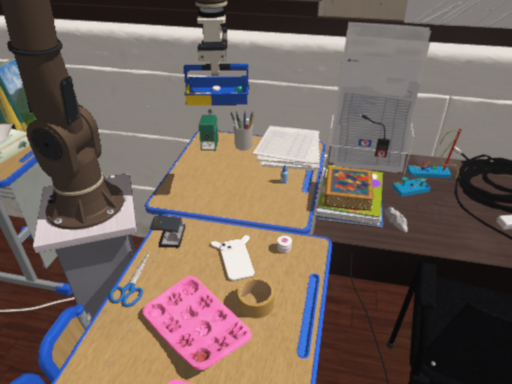

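The tray is held level at (216,85) and is well clear. Moves only offer yaw, so I'll try for tilt at the wrist joint limit (joint 6 ≤ 2). First I turn the yellow diagonal to face the base, then rise.

Call:
apply_moves --pt "0 -0.6 -2.3 3 -0.146" --pt "0 -0.6 -2.3 3 -0.146" --pt "0 -0.6 -2.3 3 -0.146" --pt "0 -0.6 -2.3 3 -0.146" --pt "0 -0.6 -2.3 3 -0.146"

```text
clock: 5.82
eef_pos: [432.4, -151.1, 581.9]
ee_rot: [-0.0, 0.483, 0.876, -0.0]
contact_force: [0.3, -0.3, -2.5]
grip_width: 13.7
grasp_force: 40.0
```

```bash
cat >> h.py <<'E'
from scipy.spatial.transform import Rotation as Ro
def rep():
    s=status.state(); w,x,y,z=s['ee_rot']; R=Ro.from_quat([x,y,z,w]).as_matrix()
    # tray axes at grasp: tray y = +-tool y ; tray z=-tool z
    tz=-R[:,2]; ty=-R[:,1]; tx=np.cross(ty,tz)   # sign checked at grasp
    print(round(s['clock'],2),np.round(s['eef_pos']),np.round(s['qpos'],3),"tilt",np.round(np.degrees(np.arccos(min(1,tz[2]))),1),"tray x",np.round(np.degrees(np.arctan2(tx[1],tx[0])),1),
     "slope along tray x,y deg",np.round(np.degrees(np.arcsin([-tx[2],-ty[2]])),1),"phi",np.round(np.degrees(np.arctan2(R[1,1],R[0,1])-s['qpos'][6])-4.3,1),"F",s['contact_force'].round(1),s['grip_width'].round(1))
E
python3 -c "
from h import *
rep()"
```

```text
Traceback (most recent call last):
  File "h.py", line 21, in rep
    "slope along tray x,y deg",np.round(np.degrees(np.arcsin([-tx[2],-ty[2]])),1),"phi",np.round(np.degrees(np.arctan2(R[1,1],R[0,1])-s['qpos'][6])-4.3,1),"F",s['contact_force'].round(1),s['grip_width'].round(1))
                                                                                                                                                                                           ^^^^^^^^^^^^^^^^^^^^^
AttributeError: 'float' object has no attribute 'round'
```

```bash
sed -i "s/,s\['grip_width'\].round(1))/,s['grip_width'])/" h.py; python3 -c "
from h import *
rep()"
```

```text
5.83 [ 432. -151.  582.] [ 0.72   0.12  -0.587  1.214  0.068  1.828  0.717] tilt 0.0 tray x 122.3 slope along tray x,y deg [-0. -0.] phi -13.1 F [ 0.3 -0.3 -2.5] 13.715603524077522
```

Call:
apply_moves --pt "0 0 0 3 0" --pt "0 0 0 3 0" --pt "0 0 0 3 0"

```text
clock: 6.2
eef_pos: [435.7, -150.5, 643.3]
ee_rot: [-0.002, 0.48, 0.877, -0.004]
contact_force: [0.7, 0.1, -4.2]
grip_width: 13.5
grasp_force: 40.0
```

```bash
python3 -c "
from h import *
rep()"
```

```text
6.2 [ 436. -150.  643.] [ 0.482  0.143 -0.346  1.023  0.059  1.989  0.734] tilt 0.5 tray x 122.7 slope along tray x,y deg [ 0.  -0.5] phi -13.7 F [ 0.7  0.1 -4.2] 13.519437216233005
```

Call:
apply_moves --pt "0 0 0 4 0" --pt "0 0 0 4 0" --pt "0 0 0 4 0"

```text
clock: 6.58
eef_pos: [440.7, -152.5, 648.6]
ee_rot: [-0.001, 0.48, 0.877, -0.013]
contact_force: [-0.1, -0.1, -2.8]
grip_width: 13.8
grasp_force: 40.0
```

```bash
python3 -c "
from h import *
rep()"
```

```text
6.58 [ 441. -153.  649.] [-0.109  0.124  0.392  1.037 -0.025  1.997  0.84 ] tilt 1.5 tray x 122.7 slope along tray x,y deg [ 0.6 -1.4] phi -19.8 F [-0.1 -0.1 -2.8] 13.812626579003208
```

Call:
apply_moves --pt "0 0 0 6.2 0" --pt "0 0 0 6.2 0" --pt "0 0 0 6.2 0" --pt "0 0 0 6.2 0" --pt "0 0 0 6.2 0"

```text
clock: 7.2
eef_pos: [431.0, -153.1, 733.1]
ee_rot: [0.095, 0.475, 0.875, 0.001]
contact_force: [-21.0, -58.3, 1.8]
grip_width: 13.8
grasp_force: 39.9
```

```bash
python3 -c "
from h import *
rep()"
```

```text
7.2 [ 431. -153.  733.] [-0.95   0.059  1.318  0.935 -0.036  2.003  0.919] tilt 10.9 tray x 122.5 slope along tray x,y deg [9.5 5.2] phi -23.6 F [-21.  -58.3   1.8] 13.8358382597636
```

Call:
apply_moves --pt "0 0 0 0 0"

```text
clock: 7.32
eef_pos: [431.8, -151.7, 733.1]
ee_rot: [0.095, 0.474, 0.875, 0.001]
contact_force: [-0.9, -0.3, -3.5]
grip_width: 13.7
grasp_force: 40.0
```

```bash
python3 -c "
from h import *
rep()
print(status.state()['qd'])
im,d=grab_frame('top'); cv2.imwrite('pics/top3.png',im[:,:,::-1])"
```

```text
7.33 [ 432. -152.  733.] [-0.949  0.06   1.315  0.934 -0.038  2.003  0.919] tilt 10.9 tray x 122.6 slope along tray x,y deg [9.5 5.3] phi -23.4 F [-0.9 -0.3 -3.5] 13.671818651244605
[ 0.05978077  0.01326176  0.02092976  0.04747245 -0.00013088 -0.00264386
 -0.00196013]
```

View pics/top3.png

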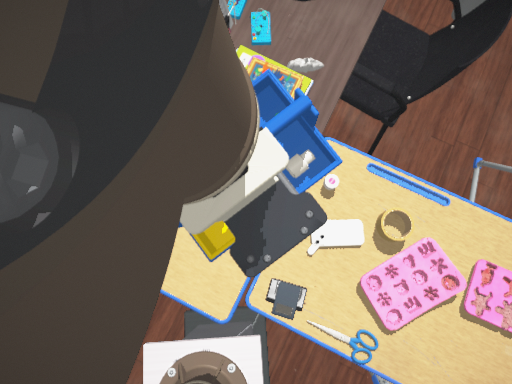

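Joint-limit tilt works: the tray is tilted about 11° toward yellow. It shows at (210,240), hidden partly by the arm, with the white part at (303,160). The 60 N reading was a brief jerk and is gone. I'll back off a little, yaw so the next tilt adds mostly along tray y, and continue more gently.

Call:
apply_moves --pt "0 0 0 -2 -0.1" --pt "0 0 0 -2 -0.1" --pt "0 0 0 -1 -0.1"

```text
clock: 7.75
eef_pos: [430.1, -154.9, 680.7]
ee_rot: [0.092, 0.604, 0.791, -0.015]
contact_force: [-0.3, -0.6, -2.5]
grip_width: 13.5
grasp_force: 40.0
```

```bash
python3 -c "
from h import *
rep()"
```

```text
7.75 [ 430. -155.  681.] [-1.106 -0.095  1.134  1.122  0.231  1.917  0.393] tilt 10.7 tray x 104.9 slope along tray x,y deg [9.4 5. ] phi -11.1 F [-0.3 -0.6 -2.5] 13.45421324621832
```

Call:
apply_moves --pt "0 0 0 2.5 0" --pt "0 0 0 2.5 0" --pt "0 0 0 2.5 0" --pt "0 0 0 2.5 0"

```text
clock: 8.25
eef_pos: [432.3, -159.4, 743.6]
ee_rot: [0.114, 0.603, 0.79, -0.009]
contact_force: [0.4, -0.6, -2.5]
grip_width: 13.6
grasp_force: 40.0
```

```bash
python3 -c "
from h import *
rep()"
```

```text
8.25 [ 432. -159.  744.] [-0.968  0.068  1.318  0.909  0.022  2.003  0.621] tilt 13.1 tray x 104.6 slope along tray x,y deg [11.   7.1] phi -23.9 F [ 0.4 -0.6 -2.5] 13.640234133909065
```

Call:
apply_moves --pt "0 0 0 4 -0.02" --pt "0 0 0 4 -0.02" --pt "0 0 0 4 -0.02" --pt "0 0 0 4 -0.02" --pt "0 0 0 4 -0.02"

```text
clock: 8.88
eef_pos: [439.7, -171.0, 809.2]
ee_rot: [0.19, 0.629, 0.754, 0.007]
contact_force: [0.5, -0.1, -3.0]
grip_width: 13.6
grasp_force: 40.0
```

```bash
python3 -c "
from h import *
rep()"
```

```text
8.88 [ 440. -171.  809.] [-0.923  0.085  1.317  0.749  0.024  2.002  0.571] tilt 22.0 tray x 98.1 slope along tray x,y deg [16.1 14.5] phi -24.6 F [ 0.5 -0.1 -3. ] 13.60990079581124
```

Call:
apply_moves --pt "0 0 0 4 0" --pt "0 0 0 4 0" --pt "0 0 0 4 0" --pt "0 0 0 4 0" --pt "0 0 0 0 0"

```text
clock: 9.5
eef_pos: [437.5, -179.3, 863.2]
ee_rot: [0.249, 0.618, 0.745, 0.023]
contact_force: [0.4, -0.2, -3.7]
grip_width: 13.5
grasp_force: 40.0
```

```bash
python3 -c "
from h import *
rep()"
```

```text
9.5 [ 437. -179.  863.] [-0.865  0.092  1.317  0.616 -0.008  2.002  0.608] tilt 29.0 tray x 96.8 slope along tray x,y deg [20.  20.1] phi -24.7 F [ 0.4 -0.2 -3.7] 13.497676300077096
```

The tilt is 29°, split evenly as (20,20)° along tray x and y. I'll come down, away from the limits, so the cameras can check the parts.

Call:
apply_moves --pt "0 1 0 -3 0" --pt "0 1 0 -5 0" --pt "0 1 0 -5 0" --pt "0 1 0 -5 0" --pt "0 1 0 -5 0"

```text
clock: 10.12
eef_pos: [470.4, -182.0, 656.7]
ee_rot: [0.232, 0.627, 0.744, 0.026]
contact_force: [0.7, -0.3, -2.8]
grip_width: 13.3
grasp_force: 40.0
```

Call:
apply_moves --pt "0 1 0 -5 0" --pt "0 1 0 -5 0" --pt "0 1 0 -4 0" --pt "0 0.5 0 -2 0" --pt "0 0 0 0 0"

```text
clock: 10.75
eef_pos: [504.6, -182.3, 497.2]
ee_rot: [0.231, 0.627, 0.743, 0.024]
contact_force: [-0.4, 0.8, -2.2]
grip_width: 13.4
grasp_force: 40.0
```

```bash
python3 -c "
from h import *
rep()
a,d=grab_frame('top'); b,d2=grab_frame('side')
np.savez('pics/4.npz',a=a,d=d,b=b,d2=d2)
cv2.imwrite('pics/both4.png',cv2.resize(np.hstack([a,b]),(800,300),interpolation=cv2.INTER_AREA)[:,:,::-1])"
```

```text
10.75 [ 505. -182.  497.] [-1.108 -0.324  0.895  1.744  0.604  1.291 -0.107] tilt 26.8 tray x 96.4 slope along tray x,y deg [18.2 19. ] phi 14.8 F [-0.4  0.8 -2.2] 13.41198107216958
```

View pics/both4.png

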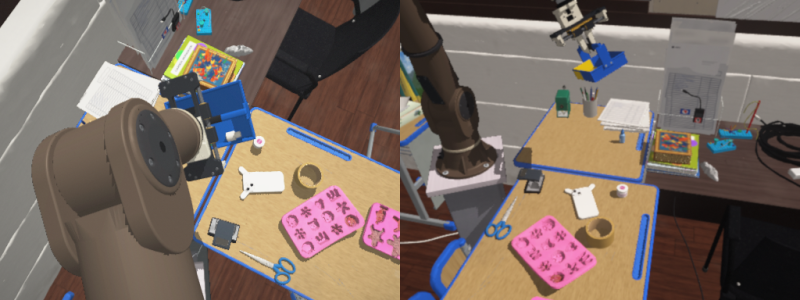

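The tray is tilted in view: top at about (205,110), side at (595,65). A white object shows at (233,135) in the top half, so I'll zoom in.

```bash
python3 -c "
from h import *
z=np.load('pics/4.npz'); a=z['a'][90:200,230:340]; b=z['b'][0:130,190:310]
f=lambda c: cv2.resize(c,(400,400*c.shape[0]//c.shape[1]),interpolation=cv2.INTER_CUBIC)
A,B=f(a),f(b); h=min(len(A),len(B)); cv2.imwrite('pics/crop4.png',np.hstack([A[:h],B[:h]])[:,:,::-1])"
```

```text
(no output)
```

View pics/crop4.png

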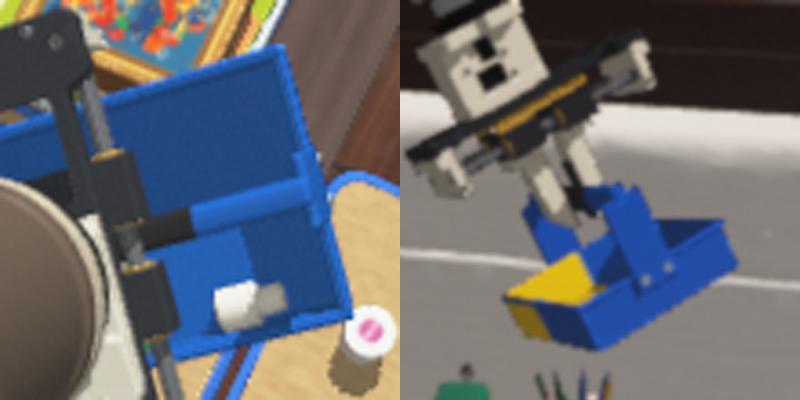

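In the top crop the white connector is at (245,300). It rests against the +y wall but still at the -x end. I'll check the tray's true tilt by fitting its floor plane.

```bash
python3 - <<'E'
from h import *
z=np.load('pics/4.npz'); P=cloud('top',z['d'])
poly=np.array([[130,110],[255,70],[280,170],[200,195],[150,205]])/3.636+[230,90]
m=np.zeros(z['d'].shape,np.uint8); cv2.fillPoly(m,[poly.astype(np.int32)],1)
hsv=cv2.cvtColor(z['a'],cv2.COLOR_RGB2HSV); k=(m>0)&(z['d']>0)&(hsv[...,0]>95)&(hsv[...,1]>150)
q=P[k]
for i in range(4):
    c=q.mean(0); n=np.linalg.svd(q-c,full_matrices=0)[2][2]; n*=np.sign(n[2]); r=(q-c)@n; q=q[abs(r)<max(4,2*r.std())]
print(len(q),n,"tilt",np.degrees(np.arccos(n[2])),"rms",r.std())
s=status.state(); w,x,y,zz=s['ee_rot']; R=Ro.from_quat([x,y,zz,w]).as_matrix()
print("tool-based normal",-R[:,2]); nt=R.T@n; print("in tool frame normal",nt,"slip about tool y deg",np.degrees(np.arctan2(nt[0],-nt[2])))
# white connector in tray frame
tz=n; ty=-R[:,1]; tx=np.cross(ty,tz); T=np.array([tx,ty,tz]); 
kw=np.zeros_like(m); kw[160:182,285:312]=1; kw=(kw>0)&(hsv[...,1]<70)&(hsv[...,2]>120)&(z['d']>0)
g=s['eef_pos']; print("white in tray", (P[kw]-g)@T.T @np.eye(3) if kw.sum()<3 else np.median((P[kw]-g)@T.T,0)+[0,0,91], kw.sum())
E
```

```text
1086 [-0.37285261  0.25424677  0.89237857] tilt 26.826324122080322 rms 1.168097010836071
tool-based normal [-0.37659318  0.253541    0.8910076 ]
in tool frame normal [-1.56671917e-04  4.04288768e-03 -9.99991815e-01] slip about tool y deg -0.008976713019162027
white in tray [-42.0716745   50.87590866  22.05759184] 197
```

The grip hasn't slipped. The true tilt is 26.8°, and the white connector is stuck by friction at tray (-42,51) along the +y wall. I'll shake along tray +x (world +y) with a gentle start and a sharp reversal.

Call:
apply_moves --pt "0 0 2 0 0" --pt "0 0 4 0 0" --pt "0 0 6 0 0" --pt "0 0 -6 0 0" --pt "0 0 -4 0 0"

```text
clock: 11.48
eef_pos: [505.9, -162.4, 500.0]
ee_rot: [0.233, 0.627, 0.743, 0.025]
contact_force: [0.6, -0.8, -2.5]
grip_width: 13.4
grasp_force: 40.0
```

Call:
apply_moves --pt "0 0 -2 0 0" --pt "0 0 2 0 0" --pt "0 0 4 0 0" --pt "0 0 6 0 0" --pt "0 0 -6 0 0"

```text
clock: 12.1
eef_pos: [507.8, -107.5, 499.7]
ee_rot: [0.234, 0.618, 0.75, 0.026]
contact_force: [2.0, -1.9, -2.1]
grip_width: 13.9
grasp_force: 40.0
```

Call:
apply_moves --pt "0 0 -4 0 0" --pt "0 0 -2 0 0" --pt "0 0 0 0 0"

```text
clock: 12.48
eef_pos: [505.6, -181.8, 499.2]
ee_rot: [0.232, 0.627, 0.743, 0.026]
contact_force: [-0.6, 1.1, -2.4]
grip_width: 13.9
grasp_force: 40.0
```

```bash
cat >> h.py <<'E'
def white(a,d):
    P=cloud('top',d); s=status.state(); w,x,y,z=s['ee_rot']; R=Ro.from_quat([x,y,z,w]).as_matrix()
    T=np.array([R[:,0],-R[:,1],-R[:,2]]); Q=(P-s['eef_pos'])@T.T+[0,0,91]
    if abs(np.linalg.det(T)-1)>.1: T[0]*=-1; Q=(P-s['eef_pos'])@T.T+[0,0,91]
    hsv=cv2.cvtColor(a,cv2.COLOR_RGB2HSV)
    ins=(abs(Q[...,0])<86)&(abs(Q[...,1])<61)&(Q[...,2]>5)&(Q[...,2]<34)&(d>0)
    for nm,k in(("white",(hsv[...,1]<70)&(hsv[...,2]>110)),("green",(hsv[...,0]>50)&(hsv[...,0]<90)&(hsv[...,1]>80)),("yellow",(hsv[...,0]>20)&(hsv[...,0]<35)&(hsv[...,1]>150)),("blue",(hsv[...,0]>95)&(hsv[...,0]<125)&(hsv[...,1]>120))):
        n,l,st,_=cv2.connectedComponentsWithStats((ins&k).astype(np.uint8))
        for i in range(1,n):
            if st[i,4]>5: print(nm,st[i].tolist(),np.median(Q[l==i],0).round(),np.percentile(Q[l==i],[3,97],axis=0).round().tolist())
E
python3 -c "
from h import *
rep()
a,d=grab_frame('top'); np.savez('pics/5.npz',a=a,d=d); white(a,d)"
```

```text
12.47 [ 506. -182.  499.] [-1.08  -0.31   0.883  1.74   0.587  1.279 -0.092] tilt 27.0 tray x 96.3 slope along tray x,y deg [18.2 19.2] phi 13.9 F [-0.6  1.1 -2.4] 13.850963113655153
blue [297, 106, 13, 26, 51] [-84. -39.  30.] [[-86.0, -61.0, 21.0], [-76.0, -17.0, 33.0]]
blue [284, 109, 9, 3, 9] [-58. -61.  19.] [[-64.0, -61.0, 7.0], [-51.0, -61.0, 31.0]]
blue [225, 124, 23, 15, 230] [ 48. -51.   9.] [[30.0, -60.0, 6.0], [67.0, -41.0, 12.0]]
blue [261, 124, 5, 6, 8] [ -2. -47.   5.] [[-8.0, -49.0, 5.0], [2.0, -43.0, 6.0]]
blue [253, 127, 3, 5, 7] [ 15. -45.   6.] [[14.0, -50.0, 5.0], [16.0, -42.0, 7.0]]
blue [313, 148, 8, 26, 45] [-84.  40.  30.] [[-86.0, 17.0, 29.0], [-83.0, 58.0, 33.0]]
blue [298, 177, 4, 3, 7] [-45.  61.  17.] [[-49.0, 61.0, 7.0], [-42.0, 61.0, 32.0]]
blue [292, 178, 5, 3, 6] [-35.  61.  14.] [[-38.0, 61.0, 9.0], [-31.0, 61.0, 26.0]]
blue [276, 181, 8, 4, 16] [-7. 61. 19.] [[-14.0, 59.0, 5.0], [0.0, 61.0, 31.0]]
```

The white part has left the -x end. I'll yaw the yellow corner toward the side camera, lower and bring it nearer for a proper look.

Call:
apply_moves --pt "0 0 -1 -0.7 0.175" --pt "0 0 -2 -1.4 0.175" --pt "0 0 -2 -1.4 0.175" --pt "0 0 -2 -1.4 0.175" --pt "0 0 -2 -1.4 0.175"

```text
clock: 13.15
eef_pos: [505.7, -262.2, 441.0]
ee_rot: [0.201, 0.282, 0.931, 0.114]
contact_force: [0.9, -0.3, -2.3]
grip_width: 13.7
grasp_force: 40.0
```

Call:
apply_moves --pt "0 0 -2 -1.4 0.175" --pt "0 0 -2 -1.4 0.175" --pt "0 0 -2 -1.4 0.175" --pt "0 0 -2 -1.4 0.175" --pt "0 0 -2 -1.4 0.175"

```text
clock: 13.78
eef_pos: [402.1, -247.4, 418.6]
ee_rot: [0.182, -0.123, 0.966, 0.137]
contact_force: [-0.1, 0.0, -3.1]
grip_width: 13.9
grasp_force: 40.0
```

Call:
apply_moves --pt "0 0 -2 -1.4 0.175" --pt "0 0 -2 -1.4 0.175" --pt "0 0 -1 -0.7 0" --pt "0 0 0 0 0"

```text
clock: 14.28
eef_pos: [359.6, -244.0, 406.1]
ee_rot: [0.167, -0.278, 0.936, 0.135]
contact_force: [-0.0, 0.4, -2.7]
grip_width: 13.7
grasp_force: 40.0
```

```bash
python3 -c "
from h import *
rep()
a,d=grab_frame('top'); b,d2=grab_frame('side')
np.savez('pics/6.npz',a=a,d=d,b=b,d2=d2); p=status.state()['eef_pos']
o=[]
for n,i in(('top',a),('side',b)):
    u,v=proj(n,p-[0,0,60])[0].astype(int); print(n,u,v); h=64; x=np.clip(u,h,511-h); y=np.clip(v,h,383-h); o.append(cv2.resize(i[y-h:y+h,x-h:x+h],(400,400),interpolation=cv2.INTER_CUBIC))
cv2.imwrite('pics/crop6.png',np.hstack(o)[:,:,::-1])"
```

```text
14.28 [ 360. -244.  406.] [-8.990e-01 -4.370e-01  1.316e+00  1.804e+00 -2.000e-03  1.366e+00
  2.558e+00] tilt 24.8 tray x -149.0 slope along tray x,y deg [22.8  9.2] phi -26.0 F [-0.   0.4 -2.7] 13.698011831326784
top 295 248
side 196 130
```

View pics/crop6.png

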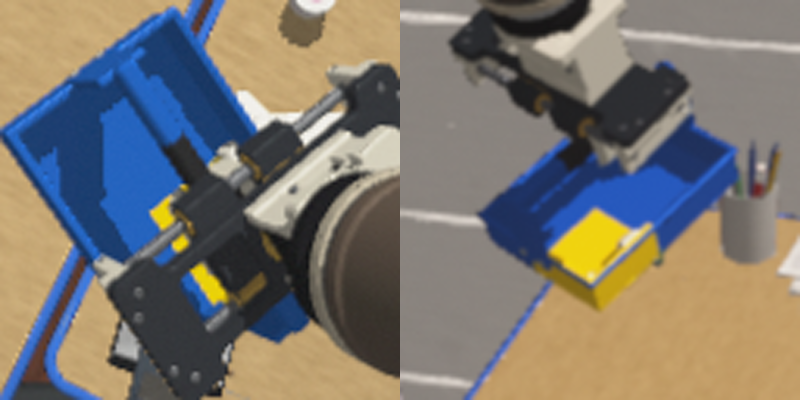

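The side view shows the white connector in the yellow corner at (635,245), and the blue floor is empty. Joint limits skewed the tilt to (23,9)°, so I'll unwind, go up and add y-tilt at the wrist limit again.

Call:
apply_moves --pt "0 1 0.4 1 -0.18" --pt "0 1 0.4 2 -0.18" --pt "0 1 0.4 2 -0.18" --pt "0 1 0.4 2 -0.18" --pt "0 1 0.4 2 -0.18"

```text
clock: 15.0
eef_pos: [409.8, -223.6, 496.5]
ee_rot: [0.209, 0.159, 0.964, 0.049]
contact_force: [0.0, -0.2, -2.6]
grip_width: 13.6
grasp_force: 40.0
```

```bash
python3 -c "
from h import *
rep()"
```

```text
15.0 [ 410. -224.  497.] [-0.258 -0.269  0.616  1.772 -0.026  1.195  1.62 ] tilt 24.8 tray x 159.2 slope along tray x,y deg [22.8  9.2] phi -24.0 F [ 0.  -0.2 -2.6] 13.604836520724373
```

Call:
apply_moves --pt "0 1 0.4 2 -0.18" --pt "0 1 0.4 2 -0.18" --pt "0 1 0.4 2 -0.18" --pt "0 1 0.4 2 -0.18" --pt "0 1 0.4 2 -0.18"

```text
clock: 15.62
eef_pos: [460.0, -202.9, 596.5]
ee_rot: [0.21, 0.562, 0.799, -0.047]
contact_force: [0.3, -0.3, -3.0]
grip_width: 13.7
grasp_force: 40.0
```

```bash
python3 -c "
from h import *
rep()"
```

```text
15.62 [ 460. -203.  597.] [-0.066 -0.102  0.152  1.462  0.306  1.458  0.447] tilt 24.8 tray x 107.7 slope along tray x,y deg [22.8  9.3] phi -8.3 F [ 0.3 -0.3 -3. ] 13.673919296802701
```

Call:
apply_moves --pt "0 0 0 3 -0.18" --pt "0 0 0 3 -0.18" --pt "0 0 0 3 -0.18" --pt "0 0 0 3 -0.18" --pt "0 0 0 3 -0.18"

```text
clock: 16.25
eef_pos: [467.9, -213.6, 708.4]
ee_rot: [0.165, 0.82, 0.534, -0.125]
contact_force: [0.7, -1.1, -5.2]
grip_width: 13.6
grasp_force: 40.0
```

```bash
python3 -c "
from h import *
rep()"
```

```text
16.25 [ 468. -214.  708.] [-0.346  0.191  0.564  0.897  0.343  2.    -0.052] tilt 23.9 tray x 64.5 slope along tray x,y deg [22.4  7.9] phi -23.6 F [ 0.7 -1.1 -5.2] 13.565349953237325
```

Now push up at the limit.

Call:
apply_moves --pt "0 0 0 3 0" --pt "0 0 0 3 0" --pt "0 0 0 3 0"

```text
clock: 16.62
eef_pos: [463.9, -227.7, 726.2]
ee_rot: [0.157, 0.82, 0.536, -0.128]
contact_force: [-63.5, -58.5, 23.7]
grip_width: 13.7
grasp_force: 39.9
```

```bash
python3 -c "
from h import *
rep()"
```

```text
16.62 [ 464. -228.  726.] [-0.605  0.342  1.319  0.828  0.014  2.002  0.255] tilt 23.3 tray x 64.9 slope along tray x,y deg [22.2  6.9] phi -41.2 F [-63.5 -58.5  23.7] 13.65461361163244
```

Call:
apply_moves --pt "0 0 0 0 0" --pt "0 0 0 2 0" --pt "0 0 0 2 0" --pt "0 0 0 2 0"

```text
clock: 17.12
eef_pos: [451.2, -237.4, 751.6]
ee_rot: [0.178, 0.817, 0.535, -0.121]
contact_force: [0.1, -0.8, -3.2]
grip_width: 13.7
grasp_force: 40.0
```

```bash
python3 -c "
from h import *
rep()"
```

```text
17.12 [ 451. -237.  752.] [-0.618  0.309  1.318  0.795  0.052  2.002  0.264] tilt 24.8 tray x 64.4 slope along tray x,y deg [22.8  9.3] phi -41.1 F [ 0.1 -0.8 -3.2] 13.667202192442891
```

Call:
apply_moves --pt "0 0 0 3 0" --pt "0 0 0 4 0" --pt "0 0 0 4 0" --pt "0 0 0 4 0" --pt "0 0 0 4 0"

```text
clock: 17.75
eef_pos: [427.9, -259.3, 825.2]
ee_rot: [0.246, 0.799, 0.538, -0.104]
contact_force: [0.5, 0.4, -3.1]
grip_width: 13.9
grasp_force: 40.0
```

```bash
python3 -c "
from h import *
rep()"
```

```text
17.75 [ 428. -259.  825.] [-0.617  0.255  1.317  0.659  0.119  2.002  0.327] tilt 31.0 tray x 63.8 slope along tray x,y deg [25.6 16.3] phi -41.2 F [ 0.5  0.4 -3.1] 13.915015329767318
```

Tilt is 31° with slopes (26,16)°. I'll descend gently, turning so the yellow corner faces the side camera the other way round.

Call:
apply_moves --pt "0 0 0 -2 0" --pt "0 0 0 -3 0" --pt "0 0 0 -3 -0.1" --pt "0 0 -1 -3 -0.15" --pt "0 0.5 -1 -3 -0.17"

```text
clock: 18.38
eef_pos: [433.6, -278.5, 685.5]
ee_rot: [0.218, 0.895, 0.359, -0.152]
contact_force: [-0.2, 2.4, -2.0]
grip_width: 14.0
grasp_force: 40.0
```

```bash
python3 -c "
from h import *
rep()"
```

```text
18.38 [ 434. -279.  686.] [-0.775  0.253  1.314  1.08   0.279  1.827 -0.201] tilt 30.8 tray x 39.6 slope along tray x,y deg [25.3 16.3] phi -35.2 F [-0.2  2.4 -2. ] 14.039338472058857
```

Call:
apply_moves --pt "0 0.5 -1.2 -3 -0.17" --pt "0 0.5 -1.2 -3 -0.17" --pt "0 0.5 -1.2 -3 -0.17" --pt "0 0.5 -1.2 -3 -0.17" --pt "0 0.5 -1.2 -3 -0.17"

```text
clock: 19.0
eef_pos: [459.4, -339.4, 534.6]
ee_rot: [0.135, 0.963, -0.043, -0.23]
contact_force: [-0.7, 1.0, -2.5]
grip_width: 13.9
grasp_force: 40.0
```

```bash
python3 -c "
from h import *
rep()"
```

```text
19.0 [ 459. -339.  535.] [-0.243  0.664  1.313  1.033 -0.108  1.95  -0.679] tilt 30.9 tray x -9.2 slope along tray x,y deg [25.5 16.3] phi -56.6 F [-0.7  1.  -2.5] 13.874563803700136
```

Call:
apply_moves --pt "0 0 -0.8 -2.5 -0.17" --pt "0 0 -0.8 -2.5 -0.17" --pt "0 0 -0.8 -2.5 -0.17" --pt "0 0 -0.8 -2.5 -0.17" --pt "0 0 -0.8 -2.5 -0.1"

```text
clock: 19.62
eef_pos: [448.6, -378.0, 399.4]
ee_rot: [0.045, 0.882, -0.394, -0.256]
contact_force: [0.7, -0.2, -2.5]
grip_width: 13.7
grasp_force: 40.0
```

```bash
python3 -c "
from h import *
rep()
a,d=grab_frame('top'); b,d2=grab_frame('side'); np.savez('pics/7.npz',a=a,d=d,b=b,d2=d2)
import h
white(a,d); print('side'); 
h.cloud=lambda n,dd,c=h.cloud: c('side',dd)
white(b,d2)"
```

```text
19.62 [ 449. -378.  399.] [ 0.18   0.68   0.75   1.062 -0.142  1.985 -1.533] tilt 30.1 tray x -52.1 slope along tray x,y deg [24.6 16.3] phi -50.9 F [ 0.7 -0.2 -2.5] 13.74734223038893
white [351, 182, 3, 6, 11] [73. 56. 22.] [[63.0, 52.0, 20.0], [80.0, 59.0, 26.0]]
white [339, 192, 15, 17, 139] [23. 39. 27.] [[9.0, 32.0, 10.0], [38.0, 49.0, 32.0]]
white [366, 210, 9, 9, 9] [ 41. -13.  10.] [[28.0, -13.0, 8.0], [56.0, -12.0, 12.0]]
green [346, 187, 6, 5, 20] [50. 51. 27.] [[44.0, 47.0, 24.0], [60.0, 54.0, 29.0]]
yellow [334, 191, 12, 14, 45] [24. 57. 10.] [[13.0, 47.0, 7.0], [46.0, 61.0, 20.0]]
yellow [353, 200, 28, 21, 201] [36. -1. 10.] [[17.0, -11.0, 7.0], [80.0, 13.0, 14.0]]
blue [320, 203, 25, 17, 182] [-5. 47.  7.] [[-27.0, 33.0, 5.0], [12.0, 60.0, 9.0]]
blue [342, 203, 57, 40, 934] [ 26. -30.   8.] [[-19.0, -53.0, 5.0], [82.0, 10.0, 13.0]]
blue [334, 251, 5, 3, 6] [-86. -16.   6.] [[-86.0, -20.0, 5.0], [-85.0, -12.0, 10.0]]
blue [358, 254, 7, 6, 10] [-78. -59.  33.] [[-86.0, -61.0, 32.0], [-70.0, -58.0, 34.0]]
side
white [237, 154, 14, 12, 99] [30. 33. 18.] [[11.0, 28.0, 10.0], [44.0, 59.0, 26.0]]
white [255, 169, 5, 5, 15] [71. 42. 14.] [[66.0, 35.0, 11.0], [75.0, 58.0, 16.0]]
green [249, 162, 8, 7, 40] [54. 44. 17.] [[46.0, 38.0, 12.0], [63.0, 60.0, 21.0]]
yellow [247, 151, 16, 17, 74] [48. 59. 27.] [[22.0, 56.0, 18.0], [68.0, 61.0, 34.0]]
yellow [240, 165, 15, 12, 80] [59. 28.  6.] [[41.0, 7.0, 5.0], [70.0, 46.0, 9.0]]
blue [191, 127, 56, 28, 355] [-78.  58.  20.] [[-85.0, -41.0, 6.0], [9.0, 61.0, 31.0]]
```

All three parts are now visible along the +y wall on the yellow: counter at x≈73, green at x≈54, connector spanning x≈10–44. The queue only just fits, so one sharp jolt along tray +y should make them bunch up.

Call:
apply_moves --pt "0 -1.2 -0.9 -2 0" --pt "0 -2.4 -1.8 -2 0" --pt "0 -2.4 -1.8 -2 0" --pt "0 -1.2 -0.9 -1 0" --pt "0 0 0 0 0"

```text
clock: 20.35
eef_pos: [376.4, -431.1, 330.9]
ee_rot: [0.046, 0.882, -0.392, -0.257]
contact_force: [0.7, 1.1, -2.8]
grip_width: 13.5
grasp_force: 40.0
```

```bash
python3 -c "
from h import *
rep()"
```

```text
20.35 [ 376. -431.  331.] [ 0.24   0.662  0.755  1.275 -0.094  1.768 -1.435] tilt 30.2 tray x -51.9 slope along tray x,y deg [24.6 16.4] phi -56.2 F [ 0.7  1.1 -2.8] 13.505555286672488
```

Call:
apply_moves --pt "0 4.7 3.7 0 0" --pt "0 3 2.3 0 0" --pt "0 1.5 1.1 0 0" --pt "0 0 0 0 0" --pt "0 0 0 0 0"

```text
clock: 20.98
eef_pos: [467.4, -361.0, 330.9]
ee_rot: [0.046, 0.882, -0.393, -0.257]
contact_force: [0.1, 1.5, -2.2]
grip_width: 13.8
grasp_force: 40.0
```

```bash
cat > look.py <<'E'
from h import *
import h
rep()
a,d=grab_frame('top'); b,d2=grab_frame('side'); np.savez('pics/8.npz',a=a,d=d,b=b,d2=d2)
white(a,d); print('side')
h.cloud=lambda n,dd,c=h.cloud: c('side',dd)
white(b,d2)
E
python3 look.py | grep -v blue
```

```text
20.98 [ 467. -361.  331.] [ 0.135  0.717  0.736  1.168 -0.175  1.862 -1.578] tilt 30.2 tray x -52.1 slope along tray x,y deg [24.6 16.5] phi -48.1 F [ 0.1  1.5 -2.2] 13.768236530727988
white [320, 188, 15, 15, 124] [23. 49. 24.] [[9.0, 41.0, 11.0], [40.0, 59.0, 31.0]]
white [347, 208, 10, 10, 10] [ 35. -14.   7.] [[19.0, -15.0, 6.0], [51.0, -14.0, 10.0]]
green [330, 185, 6, 5, 17] [52. 56. 24.] [[46.0, 50.0, 22.0], [62.0, 60.0, 27.0]]
yellow [326, 195, 11, 10, 30] [30. 40.  8.] [[17.0, 38.0, 6.0], [49.0, 45.0, 10.0]]
yellow [336, 197, 27, 20, 208] [39. -3.  9.] [[18.0, -11.0, 6.0], [82.0, 16.0, 12.0]]
side
white [245, 169, 13, 12, 88] [28. 44. 21.] [[9.0, 37.0, 14.0], [42.0, 60.0, 27.0]]
white [261, 184, 5, 6, 18] [71. 46. 16.] [[64.0, 36.0, 13.0], [75.0, 57.0, 17.0]]
green [256, 177, 7, 8, 36] [54. 48. 20.] [[45.0, 44.0, 15.0], [63.0, 60.0, 22.0]]
yellow [253, 168, 16, 16, 49] [53. 59. 29.] [[21.0, 57.0, 21.0], [69.0, 61.0, 33.0]]
yellow [241, 177, 20, 16, 147] [50. 27.  7.] [[24.0, 4.0, 5.0], [71.0, 48.0, 10.0]]
```

Call:
apply_moves --pt "0 -1.6 -1.2 0 0" --pt "0 -3.2 -2.4 0 0" --pt "0 -4.8 -3.7 0 0" --pt "0 4.8 3.7 0 0" --pt "0 3.6 2.8 0 0"

```text
clock: 21.7
eef_pos: [455.4, -368.6, 330.9]
ee_rot: [0.045, 0.881, -0.394, -0.256]
contact_force: [2.1, -0.3, -1.8]
grip_width: 13.9
grasp_force: 40.0
```

Call:
apply_moves --pt "0 2 1.5 0 0" --pt "0 0.8 0.6 0 0" --pt "0 0 0 0 0" --pt "0 0 0 0 0"

```text
clock: 22.2
eef_pos: [482.9, -348.3, 330.7]
ee_rot: [0.046, 0.881, -0.394, -0.257]
contact_force: [-0.4, -0.2, -2.9]
grip_width: 13.7
grasp_force: 40.0
```

```bash
python3 look.py | grep -v blue
```

```text
22.2 [ 483. -348.  331.] [ 0.12   0.73   0.733  1.144 -0.192  1.88  -1.604] tilt 30.3 tray x -52.1 slope along tray x,y deg [24.6 16.5] phi -46.7 F [-0.4 -0.2 -2.9] 13.697388853093463
white [317, 183, 13, 15, 108] [23. 43. 25.] [[10.0, 36.0, 11.0], [38.0, 53.0, 31.0]]
white [341, 197, 14, 14, 14] [ 45. -15.   8.] [[20.0, -15.0, 6.0], [70.0, -14.0, 10.0]]
green [324, 180, 4, 4, 9] [50. 54. 24.] [[46.0, 50.0, 23.0], [55.0, 57.0, 26.0]]
yellow [315, 175, 14, 20, 53] [34. 61. 21.] [[17.0, 54.0, 6.0], [68.0, 61.0, 34.0]]
yellow [329, 190, 29, 21, 243] [40. -3.  8.] [[17.0, -13.0, 6.0], [81.0, 18.0, 12.0]]
side
white [249, 167, 12, 11, 88] [28. 37. 20.] [[8.0, 31.0, 11.0], [42.0, 60.0, 27.0]]
white [264, 181, 5, 7, 24] [72. 39. 15.] [[64.0, 24.0, 10.0], [76.0, 58.0, 17.0]]
green [260, 175, 8, 6, 35] [54. 46. 19.] [[46.0, 42.0, 14.0], [64.0, 59.0, 22.0]]
yellow [257, 165, 15, 17, 64] [51. 59. 28.] [[22.0, 56.0, 18.0], [70.0, 61.0, 33.0]]
yellow [247, 177, 17, 12, 96] [54. 25.  7.] [[33.0, 3.0, 5.0], [71.0, 47.0, 10.0]]
```

```bash
python3 -c "
from h import *
z=np.load('pics/8.npz'); f=lambda i,x,y:cv2.resize(i[y-32:y+32,x-32:x+32],(400,400),interpolation=cv2.INTER_CUBIC)
cv2.imwrite('pics/crop8.png',np.hstack([f(z['a'],332,190),f(z['b'],252,175)])[:,:,::-1])"
```

```text
(no output)
```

View pics/crop8.png

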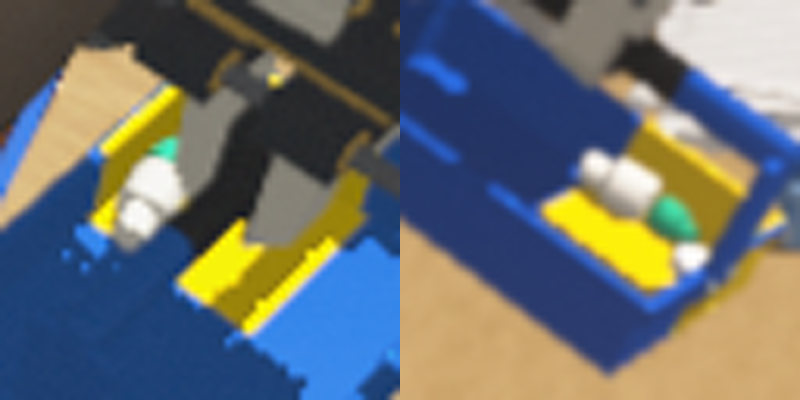

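All three sit in a row on the yellow along the +y wall: in the side crop, counter (690,258), green (672,215), connector (635,185), with the connector's stub just at the yellow edge. I'll do a diagonal jolt that pushes parts to +x,-y, so the queue buckles and packs tighter.

Call:
apply_moves --pt "0 0 -2 0 0" --pt "0 0 -4 0 0" --pt "0 0 -6 0 0" --pt "0 0 6 0 0" --pt "0 0 5 0 0"

```text
clock: 22.92
eef_pos: [482.7, -358.8, 329.0]
ee_rot: [0.046, 0.881, -0.395, -0.258]
contact_force: [2.0, 1.3, -2.1]
grip_width: 13.7
grasp_force: 40.0
```

Call:
apply_moves --pt "0 0 2 0 0" --pt "0 0 -2 0 0" --pt "0 0 -4 0 0" --pt "0 0 -6 0 0" --pt "0 0 6 0 0"

```text
clock: 23.55
eef_pos: [475.1, -413.3, 326.7]
ee_rot: [0.049, 0.876, -0.404, -0.259]
contact_force: [1.5, 1.4, -2.3]
grip_width: 13.7
grasp_force: 40.0
```

Call:
apply_moves --pt "0 0 4 0 0" --pt "0 0 2 0 0" --pt "0 0 0 0 0" --pt "0 0 0 0 0" --pt "0 0 0 0 0"

```text
clock: 24.18
eef_pos: [483.9, -338.2, 330.4]
ee_rot: [0.046, 0.882, -0.393, -0.257]
contact_force: [0.3, -0.6, -2.8]
grip_width: 13.8
grasp_force: 40.0
```

```bash
python3 look.py | grep -v blue
```

```text
24.18 [ 484. -338.  330.] [ 0.106  0.719  0.723  1.16  -0.188  1.875 -1.621] tilt 30.2 tray x -52.1 slope along tray x,y deg [24.6 16.5] phi -45.7 F [ 0.3 -0.6 -2.8] 13.758496618773687
white [312, 180, 12, 14, 100] [28. 48. 26.] [[16.0, 40.0, 15.0], [44.0, 56.0, 32.0]]
white [344, 196, 7, 7, 7] [ 59. -15.  14.] [[48.0, -15.0, 12.0], [69.0, -15.0, 15.0]]
yellow [314, 177, 8, 8, 15] [40. 60. 30.] [[27.0, 59.0, 26.0], [53.0, 61.0, 33.0]]
yellow [327, 189, 27, 19, 204] [44. -4. 12.] [[26.0, -13.0, 8.0], [83.0, 18.0, 19.0]]
yellow [318, 192, 4, 4, 7] [28. 41.  8.] [[25.0, 39.0, 8.0], [33.0, 44.0, 10.0]]
side
white [251, 165, 13, 12, 88] [34. 43. 22.] [[15.0, 36.0, 15.0], [49.0, 60.0, 29.0]]
white [267, 179, 4, 5, 11] [76. 48. 21.] [[72.0, 34.0, 18.0], [80.0, 59.0, 23.0]]
green [262, 173, 8, 6, 33] [61. 47. 24.] [[51.0, 40.0, 19.0], [70.0, 58.0, 27.0]]
yellow [259, 165, 13, 13, 33] [56. 58. 31.] [[30.0, 56.0, 27.0], [73.0, 60.0, 34.0]]
yellow [246, 172, 21, 14, 133] [51. 28. 10.] [[25.0, 9.0, 6.0], [75.0, 48.0, 15.0]]
```

```bash
cat > plane.py <<'E'
from h import *
s=status.state(); w,x,y,z=s['ee_rot']; R=Ro.from_quat([x,y,z,w]).as_matrix(); T=np.array([-R[:,0],-R[:,1],-R[:,2]]); 
if np.linalg.det(T)<0: T[0]*=-1
Z=np.load('pics/8.npz')
for n,i,dd in(('top','a','d'),('side','b','d2')):
    P=cloud(n,Z[dd]); Q=(P-s['eef_pos'])@T.T+[0,0,91]; h=cv2.cvtColor(Z[i],cv2.COLOR_RGB2HSV)
    for nm,k in(("floor",(abs(Q[...,0])<82)&(abs(Q[...,1])<50)&(abs(Q[...,2]-5)<13)&(h[...,1]>120)&(h[...,0]>20)),
                ("bar",(abs(Q[...,1])<7)&(abs(Q[...,2]-98)<14)&(abs(Q[...,0])<94)&(h[...,0]>95)&(h[...,0]<125)&(h[...,1]>120))):
        q=Q[k]
        if len(q)<15: print(n,nm,len(q)); continue
        if nm=="bar": print(n,nm,len(q),"slope x",np.polyfit(q[:,0],q[:,2],1)); continue
        for _ in range(6):
            c=q.mean(0); v=np.linalg.svd(q-c,full_matrices=0)[2][2]; v*=np.sign(v[2]); r=(q-c)@v; q=q[abs(r)<max(2.5,1.5*r.std())]
        g=T@np.array([0,0,1.]); print(n,nm,len(q),"normal",v.round(3),"true tilt",np.degrees(np.arccos(v@g)).round(1),"pitch",np.degrees(np.arctan2(v[0],v[2])).round(1),"z0",(c@v/v[2]).round(1))
E
python3 plane.py
```

```text
top floor 1486 normal [-0.17   0.005  0.985] true tilt 23.0 pitch -9.8 z0 3.5
top bar 142 slope x [ 0.13552353 97.53847866]
side floor 266 normal [-0.169  0.028  0.985] true tilt 24.0 pitch -9.8 z0 2.1
side bar 82 slope x [ 0.11196339 95.48546598]
```

The grip slipped about 10° in pitch during the shakes, so the true tilt is now about 23–24°. No more shaking. I'll go round and add tilt along tray x at the wrist limit once more, gently.

Call:
apply_moves --pt "0 -0.1 0.2 1 0.1" --pt "0 -0.1 0.2 2 0.175" --pt "0 -0.1 0.3 2.8 0.175" --pt "0 -0.1 0.3 2.8 0.175" --pt "0 -0.1 0.3 2.8 0.175"

```text
clock: 24.9
eef_pos: [479.6, -323.9, 445.1]
ee_rot: [0.143, 0.965, -0.015, -0.219]
contact_force: [0.2, 0.5, -2.7]
grip_width: 13.7
grasp_force: 40.0
```

Call:
apply_moves --pt "0 -0.1 0.5 2.8 0.175" --pt "0 -0.1 0.5 2.8 0.175" --pt "0 -0.1 0.5 2.8 0.175" --pt "0 -0.1 0.5 2.8 0.175" --pt "0 -0.1 0.5 2.8 0.175"

```text
clock: 25.52
eef_pos: [474.0, -298.8, 585.1]
ee_rot: [0.222, 0.881, 0.395, -0.137]
contact_force: [0.7, 0.5, -2.0]
grip_width: 13.3
grasp_force: 40.0
```

```bash
python3 -c "
from h import *
rep()"
```

```text
25.52 [ 474. -299.  585.] [-0.206  0.147  0.429  1.286  0.467  1.662 -0.453] tilt 30.2 tray x 44.3 slope along tray x,y deg [24.7 16.4] phi -16.3 F [ 0.7  0.5 -2. ] 13.257444141674885
```

Call:
apply_moves --pt "0 -0.3 0.6 2.2 0.17" --pt "0 -0.3 0.6 2.2 0.17" --pt "0 -0.3 0.6 2.2 0.17" --pt "0 -0.3 0.6 2.2 0.17" --pt "0 -0.3 0.6 2.2 0.17"

```text
clock: 26.15
eef_pos: [458.3, -269.3, 695.0]
ee_rot: [0.258, 0.64, 0.723, -0.034]
contact_force: [0.5, -0.2, -2.7]
grip_width: 13.9
grasp_force: 40.0
```

Call:
apply_moves --pt "0 0 0.4 2 0.17" --pt "0 0 0.4 2 0.17" --pt "0 0 0.4 2 0.17" --pt "0 0 0 1.5 0.15"

```text
clock: 26.65
eef_pos: [458.0, -257.6, 770.4]
ee_rot: [0.256, 0.371, 0.891, 0.052]
contact_force: [-0.4, -0.3, -2.7]
grip_width: 13.5
grasp_force: 40.0
```

```bash
python3 -c "
from h import *
rep()"
```

```text
26.65 [ 458. -258.  770.] [-0.216 -0.044  0.696  0.993 -0.119  1.672  1.225] tilt 30.3 tray x 130.8 slope along tray x,y deg [24.7 16.4] phi -25.9 F [-0.4 -0.3 -2.7] 13.494830271209567
```

Call:
apply_moves --pt "0 0 0 3 0.05" --pt "0 0 0 3 0.05" --pt "0 0 0 2 0" --pt "0 0 0 1.5 0" --pt "0 0 0 1.5 0"

```text
clock: 27.28
eef_pos: [463.0, -257.5, 850.6]
ee_rot: [0.247, 0.328, 0.91, 0.06]
contact_force: [0.1, -0.1, -3.9]
grip_width: 13.9
grasp_force: 40.0
```

```bash
python3 -c "
from h import *
rep()"
```

```text
27.27 [ 463. -258.  851.] [ 0.379  0.192  0.316  0.481 -0.362  2.002  1.322] tilt 29.5 tray x 136.5 slope along tray x,y deg [24.2 15.8] phi -26.2 F [ 0.1 -0.1 -3.9] 13.851344082038956
```

Call:
apply_moves --pt "0 0 0 2 0" --pt "0 0 0 2 0" --pt "0 0 0 2 0" --pt "0 0 0 2 0"

```text
clock: 27.78
eef_pos: [457.4, -247.2, 878.2]
ee_rot: [0.275, 0.327, 0.902, 0.059]
contact_force: [0.8, 1.1, -2.8]
grip_width: 13.4
grasp_force: 40.0
```

```bash
python3 -c "
from h import *
rep()"
```

```text
27.77 [ 457. -247.  878.] [ 0.534  0.19   0.003  0.405 -0.235  2.003  1.254] tilt 32.7 tray x 135.6 slope along tray x,y deg [27.2 16.7] phi -21.7 F [ 0.8  1.1 -2.8] 13.44760632233086
```

Call:
apply_moves --pt "0 0 0 2 0" --pt "0 0 0 2 0" --pt "0 0 0 2 0" --pt "0 0 0 2 0" --pt "0 0 0 2 0"

```text
clock: 28.4
eef_pos: [450.3, -235.3, 912.0]
ee_rot: [0.311, 0.325, 0.891, 0.059]
contact_force: [0.4, 0.3, -3.1]
grip_width: 13.5
grasp_force: 40.0
```

```bash
python3 -c "
from h import *
rep()"
```

```text
28.4 [ 450. -235.  912.] [ 0.489  0.176  0.073  0.341 -0.272  2.002  1.236] tilt 36.9 tray x 134.1 slope along tray x,y deg [31.1 17.9] phi -19.8 F [ 0.4  0.3 -3.1] 13.514181567048063
```

Call:
apply_moves --pt "0 0 0 -1 0" --pt "0 0 0 -2 0" --pt "0 0.5 0 -3.5 0" --pt "0 0.5 0 -5 -0.05" --pt "0 0.5 0 -5 -0.05"

```text
clock: 29.02
eef_pos: [465.1, -235.4, 745.0]
ee_rot: [0.314, 0.369, 0.874, 0.043]
contact_force: [0.8, -0.3, -2.4]
grip_width: 13.6
grasp_force: 40.0
```

Call:
apply_moves --pt "0 0.7 0 -5 -0.05" --pt "0 0.7 0 -5 -0.05" --pt "0 0.7 0 -4 -0.05" --pt "0 0.5 0 -2.5 -0.05" --pt "0 0 0 -1 0"

```text
clock: 29.65
eef_pos: [491.3, -234.7, 569.6]
ee_rot: [0.315, 0.454, 0.833, 0.012]
contact_force: [-0.2, -0.3, -2.7]
grip_width: 13.7
grasp_force: 40.0
```

Call:
apply_moves --pt "0 0 0 0 0" --pt "0 0 0 0 0"

```text
clock: 29.9
eef_pos: [491.5, -236.0, 573.2]
ee_rot: [0.317, 0.454, 0.832, 0.012]
contact_force: [1.1, -0.1, -2.6]
grip_width: 13.8
grasp_force: 40.0
```

```bash
python3 look.py; python3 plane.py
```

```text
29.9 [ 492. -236.  573.] [ 0.48  -0.163 -0.158  1.659  0.074  1.004  0.869] tilt 37.0 tray x 116.8 slope along tray x,y deg [31.1 17.9] phi -16.0 F [ 1.1 -0.1 -2.6] 13.790145611767892
blue [317, 72, 25, 34, 169] [-79. -36.  24.] [[-83.0, -59.0, 10.0], [-74.0, -6.0, 27.0]]
blue [279, 108, 7, 4, 11] [  3. -54.   5.] [[1.0, -57.0, 5.0], [7.0, -48.0, 7.0]]
blue [271, 113, 12, 15, 39] [ 21. -45.   7.] [[19.0, -59.0, 6.0], [23.0, -32.0, 9.0]]
blue [282, 113, 8, 4, 12] [  5. -42.   5.] [[-0.0, -48.0, 5.0], [8.0, -38.0, 6.0]]
blue [327, 114, 43, 50, 310] [-65.  60.  23.] [[-82.0, 21.0, 6.0], [-9.0, 61.0, 32.0]]
blue [246, 119, 30, 29, 446] [ 55. -46.  13.] [[37.0, -60.0, 10.0], [74.0, -31.0, 17.0]]
side
blue [246, 35, 51, 36, 725] [-74. -34.  17.] [[-84.0, -61.0, 6.0], [78.0, 54.0, 32.0]]
top floor 2480 normal [-0.167  0.007  0.986] true tilt 29.4 pitch -9.6 z0 3.6
top bar 355 slope x [ 0.15995798 99.70890477]
side floor 177 normal [-0.089 -0.048  0.995] true tilt 31.2 pitch -5.1 z0 9.5
side bar 68 slope x [3.55957665e-02 9.19883050e+01]
```

The tray is steady, with a measured true tilt of 29.4° and no parts left on the uphill floor that I can see. Handing in.

```bash
python3 -c "
from plant import job
print(job.job_done())"
```

```text
the job is handed in; nothing more can be done
None
```

I handed the job in at 29.9 s with the tray held up by its sleeve, steady, and tilted about 29°; the bottle, jar and tape were not touched. I last saw all three parts at 24.2 s, lined up in the yellow corner with the connector at its edge, but the gripper hid the corner in the final check, when the visible floor was empty.

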